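Press a valve's bearing plate home with the ratchet press

ROBOT

A 6-joint arm with a two-finger parallel gripper is mounted at the origin on the work surface. World frame = base frame: x ahead of the robot, y to its left, z up, the work surface at z = 0. Lengths are in mm, angles in rad, forces in N, time in s.
With the tool pointing down it reaches from about 300 to 775 mm from the base axis. Payload 14.6 kg.
Tool frame: the origin (TCP) lies between the finger pads; the fingertips stand manip.tip_reach ahead of it and the grasp point (between the pads) lies 5 mm behind it (manip.tip_reach is the distance from the TCP to the fingertips, in mm); z points along the fingers, y is the line along which they close (so a half turn about z gives the same grasp; the last joint's range is limited). The gripper opens to 94 mm and grips with 3 to 60 N. Pads are 16 mm wide; open, the fingers measure 119 mm over their backs; the gripper's body (75 mm by 177 mm) begins 78 mm behind the grasp point.
Start: joints at [-1.318, 0.3, 1.521, -0, 1.321, -0.067], TCP at [172.9, -522.106, 219.446] pointing down, gripper open.
Joint ranges: [-3.03, 3.03], [-0.79, 2.21], [0.23, 2.52], [-1.04, 4.18], [0, 3.07], [-2.55, 2.55]. Speed limits (rad/s): [2.22, 2.22, 2.57, 3.14, 3.14, 3.14].

INTERFACE

Orientations are given as [roll, pitch, yaw] about the fixed x, y, z axes, in that order (R = Rz(yaw) Ry(pitch) Rx(roll)).
In Python, from cell import manip gives the robot as it stands. The module is installed in compiled form; this text tells all that it offers.
- The arm moves only by the shell command python3 -m creep 'ROWS' [FORCE]. ROWS is JSON, a list of rows, each a list of 3 entries, a list of its own where there are three numbers: the opening, from -1 (shut) to 1 (fully open), then the shift along the tool's x, y, z in cm, then the turn about the tool's z in units of 5 degrees (1.0 is 5 degrees). In form: [[grip, [tx, ty, tz], roll], ...]. A call has 1 to 12 rows; each row is the pose to reach, as a shift and turn from the pose commanded when the call began, along the tool's axes at that moment; what a row does not reach only later rows make up. A row lasts 1/10 s, in which the tool goes at most 50 mm and 8.59 degrees, less where a joint would pass 70% of its speed; a pose out of reach is approached as far as the arm can. A call with a gripper value outside its range is refused whole. The fingers move at their own pace and stop on an object; FORCE is the grip in N (left out, the last holds). Time passes only in rows, so rows that repeat a pose let the fingers close. It gives the time, the measured TCP pose, the force, the opening and the grip force at its end, in the units of the state.
- manip.read_state(): the state, without advancing time (a new reading comes with each control period).
- manip.camera(name): name is "side" or "top" or "wrist"; returns the picture (384x512x3 uint8, red, green, blue); there is no depth.
- manip.camera_params(name): a dict with "fovy" (degrees; the focal length in pixels is half the picture's height over the tangent of half this angle, whatever the lens; pixels are square), "cx", "cy" (the principal point, pixels), "k1" (the pictures are not rectified: a ray, as slopes to the right and down, at radius r is drawn at 1 + k1 r^2 times it, then the intrinsics apply), "origin" and "attitude" of the camera in the world. Camera axes: x right, y down, z forward; pixel columns grow to the right and rows downward; lengths in mm; the calibration is good to about 2 mm. A picture is of the moment at which its call begins: read the wrist's pose just before it. camera_params takes no time and is no camera call; for the wrist camera it gives the pose at the moment of the call.
- manip.sign_off(): hands the job in; it is judged then, once.
The state is a dict: "clock": time; "joints": joint angles; "qd": joint speeds; "effort": joint torques, N m; "eef_pos": TCP position; "eef_rot": TCP orientation; "wrist_force": force on the tool from outside, world axes, zero at the start; "moment": the same for the moment, N m; "finger_gap": finger opening in mm; "finger_force": force on a finger pad.
Only numpy, scipy, OpenCV 4.12 (cv2) and the standard library are available. Lean on these libraries where they do the work, as an engineer would, in place of code of your own. Each camera call takes 0.05 s, during which the arm holds its last target. There are 200 camera calls.

TASK

The bearing plate of the brass rotary valve under the ratchet press has only been started in its bore. The press's pawl is thrown back, so the lever swings loose both ways: throw the pawl over onto its ratchet wheel, then pump the lever, which now grips on the way down and clicks loose on the way up, until the plate is fully home, flush with the casing's rim, without leaning hard on it once it is home. Leave the lever raised well above level and let go of it, with the pawl in the wheel and the valve still standing under the ram, and do not disturb the other things on the bench.

Things in the scene. Friction and masses are not known exactly. Their poses are not given: they have to be found in the camera images.
- press: Cast bench press, fixed. Origin: bench level, under the ram's axis; its front is -x, z up. Base 110 wide, x -60 to 155 mm, 30 high; on it a round steel anvil, 96 across, top at z 50. Head: x -36 to 151, y -30 to 30, z 165 to 257. Pinion axis along y at x 25.5, z 215; on it the ratchet wheel, 86 across, 20 teeth, y -38 to -47 (right side), and a black handwheel on the left, y 44 to 70.
- lever (a joint): Press lever turning about the pinion axis, rad: 0 level (knob to the front), positive raised, stops at -0.80 and 0.80. Stays where it is left. With the pawl thrown back it swings loose. Pawl in the wheel: pulling it down (-) drives the ram down 12 mm per rad after up to 0.31 rad of slack; lifting it clicks loose and the ram stays. Needs 4 to 7 N at the knob, 8 to 12 N while the plate slides.
- lever_knob (a point): Centre of the lever's black ball knob, 30 mm across, on a 12 mm rod; 170 mm from the pinion axis, in the plane y = -64 mm of the press: at press x = 25.5 - 170 cos(lever), z = 215 + 170 sin(lever) mm. The ball can turn between fingers that pinch it along the press's y.
- pawl (a joint): Pawl hinged on the lever's hub above the wheel (axis along press y), rad: 0 to 0.25 lying on the wheel's teeth, positive lifted up and over towards the press's back, 2.5 thrown back against its stop, where it starts. It falls by its own weight (50 g): pushed forward past upright (about 1.7 at a level lever) it drops onto the wheel and stays there.
- pawl_peg (a point): Point on the pawl's thumb peg, a steel pin 10 mm thick on the pawl's free end, 33 mm from its pivot, sticking out to the press's right along y from -40 to -70 mm (this point at y -60). Thrown back, it stands behind and above the pivot; push it towards the press's front (-x) from behind.
- pawl_pivot (a point): Pawl's hinge axis, 52 mm from the pinion axis on the lever's hub (nearly above the axis when the lever is level), at y -60 mm of the press. The boss round it has a radius of 7 mm; nothing on the lever stands higher than that beside the peg.
- ram: Square steel ram, 25 by 25 by 200 mm, upright in the press's head; it only slides up and down. Origin: centre of its lower face, which presses the plate. Its top stands 200 mm above that. Held by friction where it is; starts 20 to 34 mm above the plate's boss. Not to be pushed by the robot itself.
- valve: Brass rotary valve casing, 44 mm across and 42 high, standing loose on the anvil under the ram with four stub tubes (13.6 thick, ends 34 mm from its axis, 12.5 above its foot). Origin: centre of its underside, z up. About 0.3 kg with its plate.
- plate (a joint): Bearing plate in the casing's mouth, a brass disc 37 mm across with a boss 15 across and 5 high on top: m pressed in, 0 = disc 7 mm proud of the rim (starts 0 to 1.5 mm in), 0.007 = home on its shoulder, disc flush with the rim, boss still 5 proud. Slides under 55 N from the ram, then stops dead; it is spoilt if the ram bears with over 350 N (25 N on the knob; 1 N there gives 14 at the ram).
- oil_bottle: White plastic bottle, 60 mm across, 150 high, upright. Origin under its centre. Bystander.
- mallet: Mallet, 260 mm long, wooden handle, dark head, lying flat. Origin under its centre. Bystander.
- mouthpiece: Silver brass-instrument mouthpiece, 28 mm across, 85 high, standing on its cup. Origin under its centre. Bystander.
- rotor: Brass valve rotor, 33 mm across, 48 high with its spindle up. Origin under its centre. Bystander.
Not all that is in view belongs to the job. What is shaped like the valve but purple is not meant.

How it is judged:
By the outcome, as a careful person would: the job done as asked, in the order asked, and still so for the second after the job is handed in, with the robot touching nothing.
It also fails if it takes over 67 s, if anything falls off the work surface, if the arm or the gripper's body presses on something with over 40 N, if the wrist force passes 120 N, or if a joint passes its speed limit or range.

## Working session

There is one attempt and no reset: what is moved stays moved. The work goes in short steps, Python scripts to look and compute and a shell command to move; the robot and the scene stay as the last step left them, time stands still between calls to the robot, and variables do not carry over. Pictures are saved under pics/ and viewed, at most 10 in all, crops included, and the job is handed in when it is done.

```bash
mkdir -p pics; python3 - <<'E'
from cell import manip
import cv2
s=manip.read_state();print(s, manip.tip_reach)
for n in ["side","top"]:
    p=manip.camera_params(n);print(n,p)
    cv2.imwrite(f"pics/{n}0.png",manip.camera(n)[:,:,::-1])
E
```

```text
{'clock': 0.0, 'joints': array([-1.31762437e+00,  3.00446023e-01,  1.52161202e+00, -1.40300093e-05,
        1.32067613e+00, -6.66041040e-02]), 'qd': array([-0.00252004,  0.00133177, -0.0004477 , -0.00108266, -0.00030432,
        0.00113651]), 'effort': array([ 1.75725083e-03, -5.31804657e+01, -3.52733374e+01,  7.09113339e-02,
        2.44113745e-02, -1.14838417e-04]), 'eef_pos': array([ 172.82277984, -521.87486381,  218.88698517]), 'eef_rot': array([-3.14045276e+00, -6.24142139e-05,  3.19779510e-01]), 'wrist_force': array([-0.25016465,  0.34309075,  0.44003919]), 'moment': array([-0.03483538,  0.0264307 ,  0.02326743]), 'finger_force': 0.0, 'finger_gap': 93.99280397147218} 14.0
side {'fovy': 48.427020882451544, 'cx': 254.92711376369454, 'cy': 183.87897569585363, 'k1': -0.05223144244019236, 'origin': array([-245.28377085,  777.74423577,  939.44008342]), 'attitude': array([-2.20787604, -0.017902  , -2.33308763])}
top {'fovy': 50.97492154980817, 'cx': 252.0351452411641, 'cy': 187.94079596617135, 'k1': -0.018648708862294736, 'origin': array([ 287.06204642,   12.68855735, 1257.78787813]), 'attitude': array([-2.92483622e+00, -2.12192492e-03, -1.53388568e+00])}
```

View pics/side0.png

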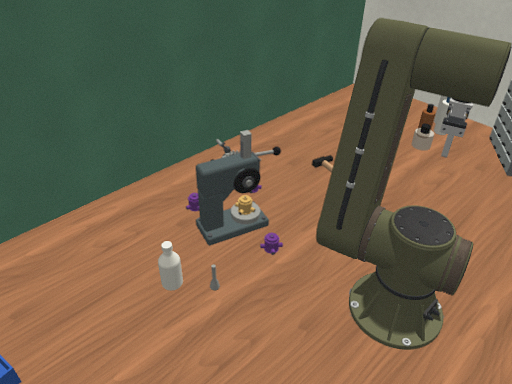

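View pics/top0.png

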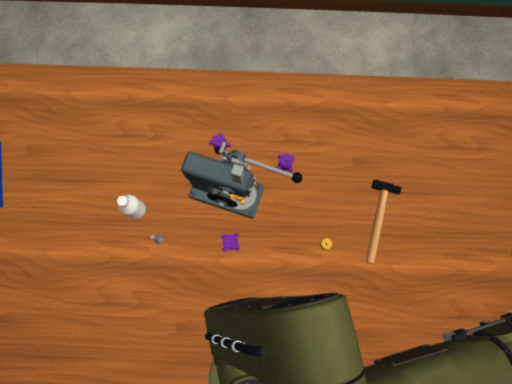

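The press stands at about (222,185) in the top view, its front to image-right. The lever runs on the far side to the knob at (297,177), and the pawl is near (222,150). I'll enlarge both views to fit the poses.

```bash
cat > h.py <<'E'
import numpy as np, cv2
from cell import manip
from scipy.spatial.transform import Rotation as R
def proj(p,P):
    P=np.atleast_2d(P); M=R.from_euler('xyz',p['attitude']).as_matrix()
    c=(P-p['origin'])@M; s=c[:,:2]/c[:,2:]
    r2=(s**2).sum(1,keepdims=True); s=s*(1+p['k1']*r2)
    f=192/np.tan(np.radians(p['fovy']/2))
    return s*f+[p['cx'],p['cy']]
def crop(n,x0,y0,w,h,k,name,im=None):
    im=manip.camera(n) if im is None else im
    c=cv2.resize(im[y0:y0+h,x0:x0+w,::-1],None,fx=k,fy=k,interpolation=cv2.INTER_CUBIC)
    return c
E
python3 - <<'E'
import cv2,numpy as np
a=cv2.imread('pics/top0.png')[125:225,175:308];b=cv2.imread('pics/side0.png')[125:250,180:290]
a=cv2.resize(a,None,fx=6,fy=6,interpolation=3);b=cv2.resize(b,None,fx=4.8,fy=4.8,interpolation=3)
cv2.imwrite('pics/t1.png',a);cv2.imwrite('pics/s1.png',b)
E
```

```text
(no output)
```

View pics/t1.png

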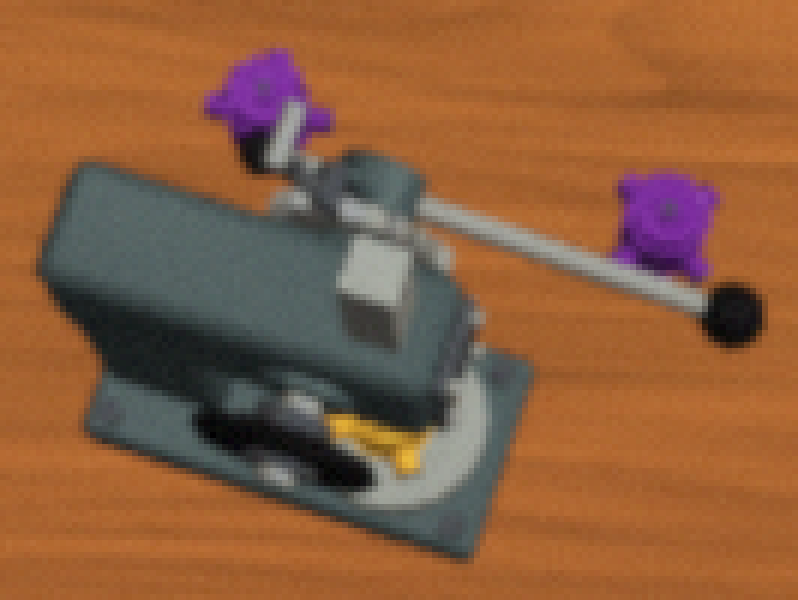

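View pics/s1.png

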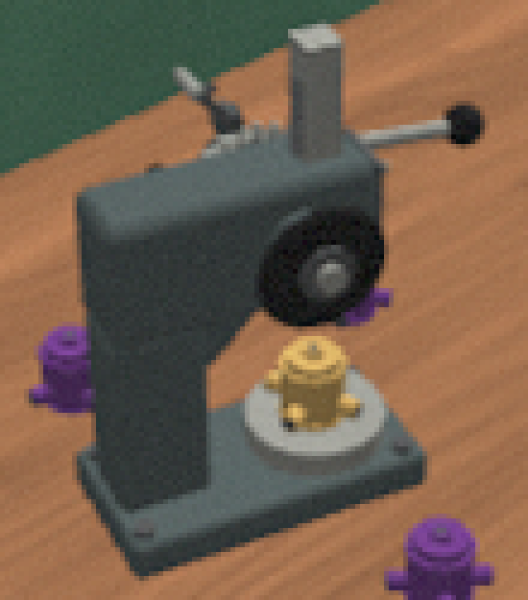

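The top crop shows the base corners at (470,557), (535,362) and (87,432), the ram top at (376,262), the knob at (733,315), and the peg at about (290,130). In the side crop the knob is at (465,124), the ram top at (316,38), the wheel hub at (330,275), and the base corners at (140,552), (425,462) and (80,460). Next I fit the poses.

```bash
cat > fit.py <<'E'
from h import *
from scipy.optimize import least_squares
pt,ps=manip.camera_params('top'),manip.camera_params('side')
T=lambda x,y:((x+.5)/6-.5+175,(y+.5)/6-.5+125)
S=lambda x,y:((x+.5)/4.8-.5+180,(y+.5)/4.8-.5+125)
def pw(v,P):
    c,s=np.cos(v[2]),np.sin(v[2]); P=np.array(P,float)
    return np.array([v[0]+c*P[0]-s*P[1],v[1]+s*P[0]+c*P[1],P[2]])
knob=lambda l:[25.5-170*np.cos(l),-64,215+170*np.sin(l)]
def piv(l,a0): return [25.5-52*np.cos(l+a0),-60,215+52*np.sin(l+a0)]
def obs(v):
    l,zr=v[3],v[4]
    return [(pt,[-60,55,30],T(470,555)),(pt,[-60,-55,30],T(535,362)),(pt,[155,55,30],T(87,430)),
     (pt,[0,0,zr],T(376,262)),(pt,knob(l),T(733,315)),(ps,knob(l),S(465,124)),(ps,[0,0,zr],S(316,38)),
     (ps,[25.5,72,215],S(330,275)),(ps,[155,55,30],S(140,550)),(ps,[-60,55,30],S(425,462)),(ps,[155,-55,30],S(80,462))]
def res(v): return np.array([proj(p,pw(v,P))[0]-o for p,P,o in obs(v)]).ravel()
if __name__=="__main__":
    r=least_squares(res,[480,60,1.3,0.1,320],loss='soft_l1'); v=r.x
    print(v.round(3)); print(res(v).reshape(-1,2).round(1))
    np.save('v.npy',v)
    # valve top boss, peg
    for nm,P in [('knob',knob(v[3])),('pivot0',piv(v[3],np.pi/2))]: print(nm,pw(v,P).round(1))
    # peg: tip at y=-70, fit x,z in press from both pics
    def rp(q): return np.r_[proj(pt,pw(v,[q[0],-70,q[1]]))[0]-T(298,102),proj(ps,pw(v,[q[0],-70,q[1]]))[0]-S(178,72)]
    q=least_squares(rp,[70,280]); print('peg press xz',q.x,q.fun)
    for z in (92,97,102): print(z,[(proj(ps,pw(v,[0,0,z]))[0]-[180,125])*4.8])
E
python3 fit.py
```

```text
[ 5.33589e+02  5.52280e+01  1.29000e+00 -9.20000e-02  3.35584e+02]
[[ 0.3  0.6]
 [ 0.5 -0.4]
 [-1.5 -0.1]
 [-0.1  1.2]
 [-0.1 -0.2]
 [-0.3 -0. ]
 [ 0.3 -0.3]
 [ 0.4  0.3]
 [-1.   0.2]
 [ 1.3 -2.2]
 [-1.7 -2.8]]
knob [ 555.2 -100.7  199.4]
pivot0 [597.   58.5 266.8]
peg press xz [ 60.19603375 289.57861238] [-0.22248797 -0.05879224  0.29950004  0.03424192]
92 [array([313.65151404, 356.53486027])]
97 [array([313.68544475, 350.61960506])]
102 [array([313.71956573, 344.67814524])]
```

```bash
cat > go.py <<'E'
import sys
from fit import *
# usage: go.py x y z  (TCP target, press frame) -> shift cm in tool axes, roll units; prints press-frame state
v=np.load('v.npy'); s=manip.read_state()
M=R.from_euler('xyz',s['eef_rot']).as_matrix(); p=s['eef_pos']
c,sn=np.cos(v[2]),np.sin(v[2]); d=p-[v[0],v[1],0]
print('press tcp',np.round([c*d[0]+sn*d[1],-sn*d[0]+c*d[1],d[2]],1),'t',s['clock'],'F',s['wrist_force'].round(1),'gap',s['finger_gap'],'rot',s['eef_rot'].round(3))
for a in sys.argv[1:]:
    w=pw(v,eval(a)); print(a,'shift cm',(M.T@(w-p)/10).round(2),'roll',round(-np.degrees(v[2]-s['eef_rot'][2])/5,2), 'r',np.hypot(*w[:2]).round())
E
python3 go.py '[88,-60,400]' '[-200,-150,400]'; python3 -c "
from fit import *
v=np.load('v.npy')
for l in (-.8,0,.8):print(pw(v,knob(l)))"
```

```text
press tcp [-654.6  186.4  219. ] t 0.1 F [ 0.2 -0.5  0.4] gap 94.2152510304351 rot [-3.141 -0.     0.32 ]
[88,-60,400] shift cm [ 62.32 -47.33 -18.05] roll -11.11 r 628.0
[-200,-150,400] shift cm [ 53.45 -18.49 -18.08] roll -11.11 r 647.0
[569.28540232 -51.82195806  93.04946455]
[ 554.97775766 -101.35689933  215.        ]
[569.28540232 -51.82195806 336.95053545]
```

```bash
python3 -m creep '[[-1,[5,-3,-5],-1],[-1,[10,-7,-10],-2],[-1,[15,-11,-15],-4],[-1,[20,-15,-18],-5],[-1,[25,-19,-18],-6],[-1,[30,-23,-18],-7],[-1,[34,-26,-18],-8],[-1,[38,-29,-18],-9],[-1,[42,-32,-18],-10],[-1,[46,-35,-18],-11.1],[-1,[50,-38,-18],-11.1],[-1,[54,-41,-18],-11.1]]' 20; python3 go.py '[88,-60,400]'
```

```text
clock: 1.3
eef_pos: [485.9, -64.6, 395.6]
eef_rot: [3.142, 0.0, 1.289]
wrist_force: [0.3, -1.2, 0.6]
finger_gap: 2.1
finger_force: 0.0
press tcp [-128.4   12.5  395.6] t 1.3 F [ 0.3 -1.2  0.6] gap 2.099392372429578 rot [3.142 0.    1.289]
[88,-60,400] shift cm [21.64  7.23 -0.44] roll -0.01 r 628.0
```

```bash
python3 -m creep '[[-1,[3,4,-0.4],0],[-1,[6,7.2,-0.4],0],[-1,[11,7.2,-0.4],0],[-1,[16,7.2,-0.4],0],[-1,[21.6,7.2,-0.4],0],[-1,[21.6,7.2,-0.4],0],[-1,[21.6,7.2,-0.4],0],[-1,[21.6,7.2,-0.4],0]]'; python3 - <<'E'
from h import *
p=manip.camera_params('wrist');print(p)
w=manip.camera('wrist');s=manip.camera('side')[110:210,180:290]
cv2.imwrite('pics/w2.png',np.hstack([cv2.resize(w,(512,384)),cv2.resize(s,(284,258)) if 0 else cv2.copyMakeBorder(cv2.resize(s,(286,260),interpolation=3),0,124,0,0,0)])[:,:,::-1])
E
python3 go.py '[88,-60,330]' '[88,-60,294]'
```

```text
clock: 2.1
eef_pos: [614.5, 119.8, 399.4]
eef_rot: [-3.141, 0.0, 1.288]
wrist_force: [-0.0, -0.2, -0.4]
finger_gap: 0.7
finger_force: 0.0
{'fovy': 67.80281680920271, 'cx': 257.12173276157046, 'cy': 198.00604537298543, 'k1': 0.0007810931307873597, 'origin': array([635.28793988, 192.79349874, 565.47276563]), 'attitude': array([ 2.87514150e+00, -4.10715109e-04, -2.83229157e-01])}
press tcp [ 84.  -59.9 399.8] t 2.2 F [0.  0.5 0.2] gap 0.3563626230598612 rot [ 3.141 -0.     1.287]
[88,-60,330] shift cm [0.4  0.01 6.98] roll -0.03 r 628.0
[88,-60,294] shift cm [ 0.4   0.   10.58] roll -0.03 r 628.0
```

View pics/w2.png

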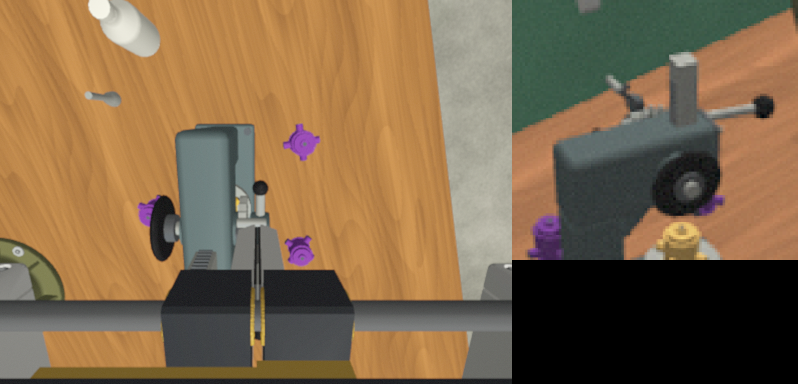

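The wrist view shows a black ball on a lever tail at (260,188), behind the hub. The peg is hidden by the fingers. I'll triangulate that ball before lowering.

```bash
python3 - <<'E'
from fit import *
v=np.load('v.npy');pw_=manip.camera_params('wrist')
f=lambda q:np.r_[proj(pt,pw(v,q))[0]-T(258,150),proj(pw_,pw(v,q))[0]-[260,188]]
r=least_squares(f,[60,-60,200]);print(r.x.round(1),r.fun.round(1))
E
```

```text
[ 79.9 -63.1 226. ] [ 0.2 -0.2 -0.1 -0.1]
```

```bash
python3 -m creep '[[-1,[0,0,3],0],[-1,[0,0,6],0],[-1,[0,0,9],0],[-1,[0,0,10.6],0],[-1,[0,0,10.6],0],[-1,[0,0,10.6],0]]'; python3 -m creep '[[-1,[-0.6,0,0],0],[-1,[-1.2,0,0],0],[-1,[-1.8,0,0],0],[-1,[-2.3,0,0],0],[-1,[-2.8,0,0],0],[-1,[-3.3,0,0],0],[-1,[-3.8,0,0],0],[-1,[-4.3,0,0],0],[-1,[-4.8,0,0],0],[-1,[-4.8,0,0],0],[-1,[-4.8,0,0],0]]';  python3 go.py '[-140,-64,400]'
```

```text
clock: 2.8
eef_pos: [614.7, 119.9, 294.7]
eef_rot: [3.141, -0.0, 1.287]
wrist_force: [0.5, 0.2, -0.2]
finger_gap: 0.4
finger_force: 0.0
clock: 3.9
eef_pos: [601.2, 74.6, 293.5]
eef_rot: [3.142, -0.0, 1.288]
wrist_force: [-0.2, 0.3, 0.2]
finger_gap: 0.5
finger_force: 0.0
press tcp [ 37.3 -59.6 293.5] t 3.9 F [-0.2  0.3  0.2] gap 0.5031558760443975 rot [ 3.142 -0.     1.288]
[-140,-64,400] shift cm [-17.73   0.47 -10.65] roll -0.02 r 565.0
```

```bash
python3 -m creep '[[-1,[0,0,-4],0],[-1,[0,0,-8],0],[0.1,[-3,0.4,-10.6],0],[0.1,[-8,0.4,-10.6],0],[0.1,[-13,0.4,-10.6],0],[0.1,[-17.7,0.4,-10.6],0],[0.1,[-17.7,0.4,-10.6],0],[0.1,[-17.7,0.4,-10.6],0]]'; python3 - <<'E'
from h import *
p=manip.camera_params('wrist');print(p)
w=manip.camera('wrist');s=manip.camera('side')[120:220,190:290];t=manip.camera('top')[130:200,190:310]
cv2.imwrite('pics/raw3w.png',w[:,:,::-1])
s=cv2.resize(s,(288,288),interpolation=3);t=cv2.resize(t,(288,168),interpolation=3)
b=np.vstack([s,t]);w=cv2.copyMakeBorder(w,0,72,0,0,0)
cv2.imwrite('pics/w3.png',np.hstack([w,b])[:,:,::-1])
E
python3 go.py '[-144,-64,300]'
```

```text
clock: 4.7
eef_pos: [555.6, -96.9, 399.6]
eef_rot: [3.141, -0.0, 1.287]
wrist_force: [-0.3, 0.5, 0.1]
finger_gap: 45.0
finger_force: 0.0
{'fovy': 67.80281680920271, 'cx': 257.12173276157046, 'cy': 198.00604537298543, 'k1': 0.0007810931307873597, 'origin': array([576.43555722, -24.02574032, 565.73546825]), 'attitude': array([ 2.87567227e+00, -8.05658721e-04, -2.84153444e-01])}
press tcp [-138.4  -63.4  399.4] t 4.85 F [1.3 0.3 0. ] gap 51.4065413995615 rot [-3.141 -0.     1.29 ]
[-144,-64,300] shift cm [-0.56  0.06  9.94] roll 0.0 r 564.0
```

View pics/w3.png

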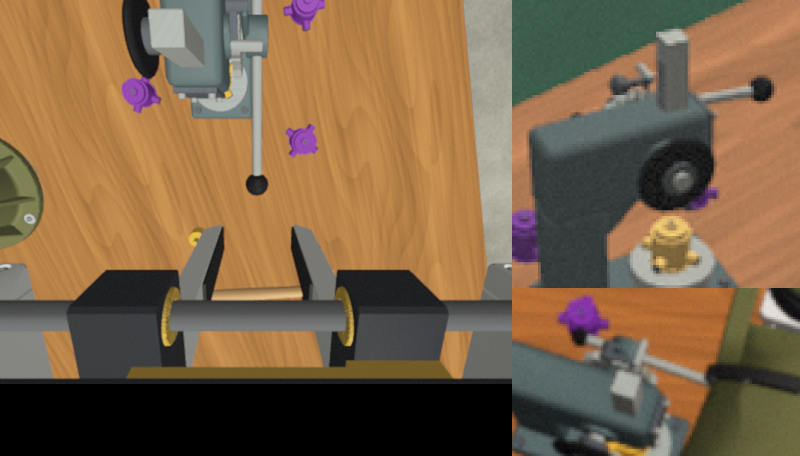

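The peg bar now lies in front of the pivot, at about (642,73) in the side inset, so the pawl is on the wheel. The knob is at (257,184) in the wrist view, which I use to check its pose.

```bash
python3 - <<'E'
from fit import *
v=np.load('v.npy');p=dict(manip.camera_params('wrist'))
f=lambda q:np.r_[proj(p,pw(v,[25.5-170*np.cos(q[0]),q[1],215+170*np.sin(q[0])]))[0]-[257,184.5]]
r=least_squares(f,[-.09,-64]);print(r.x.round(3),r.fun, knob(r.x[0]))
print(proj(p,pw(v,knob(-.09)))[0])
E
```

```text
[ -0.089 -62.97 ] [ 1.23691279e-10 -4.37410108e-11] [np.float64(-143.8260614795692), -64, np.float64(199.87766870429195)]
[257.7864882 184.4634592]
```

```bash
python3 -m creep '[[0.1,[-0.5,0,5],0],[0.1,[-0.5,0,10],0],[0.1,[-0.5,0,14],0],[0.1,[-0.5,0,18],0],[0.1,[-0.5,0,20.4],0],[0.1,[-0.5,0,20.4],0],[0.1,[-0.5,0,20.4],0],[-1,[-0.5,0,20.4],0],[-1,[-0.5,0,20.4],0],[-1,[-0.5,0,20.4],0],[-1,[-0.5,0,20.4],0],[-1,[-0.5,0,20.4],0]]' 16
python3 go.py; python3 - <<'E'
import numpy as np
# arc tables: shift (tx,tz) cm from l0
def tab(l0,l1,n):
    k=lambda l:np.array([-17*np.cos(l),-17*np.sin(l)])
    return [(k(l)-k(l0)).round(2).tolist() for l in np.linspace(l0,l1,n+1)[1:]]
print(tab(-.09,.75,10));print(tab(.75,-.75,12))
E
```

```text
clock: 6.05
eef_pos: [553.7, -101.0, 195.7]
eef_rot: [-3.14, -0.0, 1.288]
wrist_force: [-6.2, 2.7, 2.4]
finger_gap: 28.9
finger_force: 16.0
press tcp [-144.5  -62.6  195.7] t 6.05 F [-6.2  2.7  2.4] gap 28.855803772126222 rot [-3.14  -0.     1.288]
[[-0.07, -1.43], [-0.02, -2.85], [0.15, -4.27], [0.44, -5.67], [0.85, -7.04], [1.37, -8.37], [2.0, -9.65], [2.73, -10.87], [3.56, -12.03], [4.49, -13.12]]
[[-1.35, 1.64], [-2.48, 3.44], [-3.38, 5.36], [-4.03, 7.38], [-4.43, 9.47], [-4.56, 11.59], [-4.43, 13.71], [-4.03, 15.79], [-3.38, 17.81], [-2.48, 19.74], [-1.35, 21.53], [0.0, 23.18]]
```

```bash
python3 -m creep '[[-1,[-0.07,-0.1,-1.43],0],[-1,[-0.02,-0.1,-2.85],0],[-1,[0.15,-0.1,-4.27],0],[-1,[0.44,-0.1,-5.67],0],[-1,[0.85,-0.1,-7.04],0],[-1,[1.37,-0.1,-8.37],0],[-1,[2.0,-0.1,-9.65],0],[-1,[2.73,-0.1,-10.87],0],[-1,[3.56,-0.1,-12.03],0],[-1,[4.49,-0.1,-13.12],0],[-1,[4.49,-0.1,-13.12],0]]'
python3 go.py '[-98.9,-62.5,325.9]'
```

```text
clock: 7.15
eef_pos: [566.5, -56.4, 328.7]
eef_rot: [3.139, -0.001, 1.29]
wrist_force: [3.2, -1.9, 1.9]
finger_gap: 28.4
finger_force: 16.0
press tcp [-98.2 -62.6 328.7] t 7.15 F [ 3.2 -1.9  1.9] gap 28.372110869005187 rot [ 3.139e+00 -1.000e-03  1.290e+00]
[-98.9,-62.5,325.9] shift cm [-0.07 -0.01  0.28] roll 0.0 r 569.0
```

```bash
python3 -m creep '[[-1,[-1.35,0,1.64],0],[-1,[-2.48,0,3.44],0],[-1,[-3.38,0,5.36],0],[-1,[-4.03,0,7.38],0],[-1,[-4.43,0,9.47],0],[-1,[-4.56,0,11.59],0],[-1,[-4.43,0,13.71],0],[-1,[-4.03,0,15.79],0],[-1,[-3.38,0,17.81],0],[-1,[-2.48,0,19.74],0],[-1,[-1.35,0,21.53],0],[-1,[0,0,23.18],0]]'
python3 go.py '[-98.9,-62.5,94.1]'; python3 - <<'E'
from h import *
w=manip.camera('side');cv2.imwrite('pics/raw4s.png',w[:,:,::-1])
s=cv2.resize(w[120:225,180:290],None,fx=4.5,fy=4.5,interpolation=3)
cv2.imwrite('pics/s4.png',s[:,:,::-1])
E
```

```text
clock: 8.35
eef_pos: [566.2, -57.5, 94.9]
eef_rot: [3.141, -0.0, 1.288]
wrist_force: [2.2, 1.1, 6.7]
finger_gap: 29.3
finger_force: 16.0
press tcp [-99.2 -62.6  94.9] t 8.35 F [2.2 1.1 6.7] gap 29.290913129049088 rot [ 3.141 -0.     1.288]
[-98.9,-62.5,94.1] shift cm [ 0.03 -0.01  0.08] roll -0.02 r 569.0
```

View pics/s4.png

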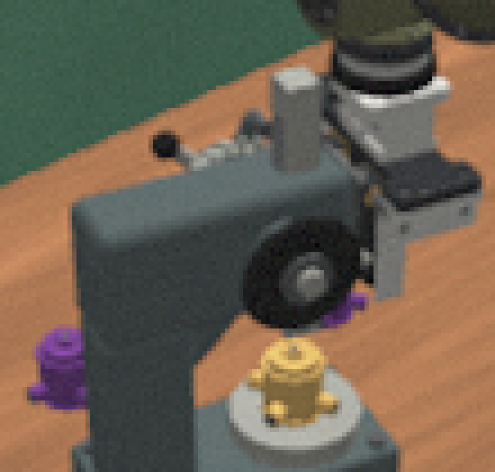

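The ram top is at (297,73) in this crop, lower than before. I convert that to its height.

```bash
cat > ram.py <<'E'
import sys
from fit import *
v=np.load('v.npy')
u=np.array([(float(sys.argv[1])+.5)/4.5-.5+180,(float(sys.argv[2])+.5)/4.5-.5+120])
print(u,least_squares(lambda z:proj(ps,pw(v,[0,0,z[0]]))[0]-u,[320]).x-200)
E
python3 ram.py 297 73
# template match of ram top between first and now
python3 - <<'E'
import cv2
a=cv2.imread('pics/side0.png');b=cv2.imread('pics/raw4s.png')
f=4
A=cv2.resize(a[126:150,234:258],None,fx=f,fy=f,interpolation=3);B=cv2.resize(b[120:165,228:264],None,fx=f,fy=f,interpolation=3)
m=cv2.matchTemplate(B,A,cv2.TM_CCOEFF_NORMED);_,s,_,l=cv2.minMaxLoc(m);print(s,l[0]/f-6,l[1]/f-6)
E
```

```text
[245.61111111 135.83333333] [123.85274843]
0.45318499207496643 -6.0 3.0
```

```bash
python3 -m creep '[[-1,[-1.35,0,-1.64],0],[-1,[-2.48,0,-3.44],0],[-1,[-3.38,0,-5.36],0],[-1,[-4.03,0,-7.38],0],[-1,[-4.43,0,-9.47],0],[-1,[-4.56,0,-11.59],0],[-1,[-4.43,0,-13.71],0],[-1,[-4.03,0,-15.79],0],[-1,[-3.38,0,-17.81],0],[-1,[-2.48,0,-19.74],0],[-1,[-1.35,0,-21.53],0],[-1,[0,0,-23.18],0]]'
python3 go.py
```

```text
clock: 9.6
eef_pos: [566.0, -57.7, 327.7]
eef_rot: [3.141, 0.0, 1.288]
wrist_force: [8.8, -2.4, -5.2]
finger_gap: 28.9
finger_force: 16.0
press tcp [-99.5 -62.5 327.7] t 9.6 F [ 8.8 -2.4 -5.2] gap 28.945448977157575 rot [3.141 0.    1.288]
```

```bash
python3 -m creep '[[-1,[-1.35,0,1.64],0],[-1,[-2.48,0,3.44],0],[-1,[-3.38,0,5.36],0],[-1,[-4.03,0,7.38],0],[-1,[-4.43,0,9.47],0],[-1,[-4.56,0,11.59],0],[-1,[-4.43,0,13.71],0],[-1,[-4.03,0,15.79],0]]'
python3 go.py
python3 -m creep '[[-1,[0.65,0,2.02],0],[-1,[1.55,0,3.95],0],[-1,[2.68,0,5.74],0],[-1,[4.03,0,7.39],0],[-1,[4.03,0,7.39],0]]'
python3 go.py;python3 - <<'E'
from h import *
w=manip.camera('side');cv2.imwrite('pics/raw5s.png',w[:,:,::-1])
s=cv2.resize(w[120:225,180:290],None,fx=4.5,fy=4.5,interpolation=3)
cv2.imwrite('pics/s5.png',s[:,:,::-1])
E
```

```text
clock: 10.4
eef_pos: [554.8, -96.5, 168.9]
eef_rot: [3.141, -0.0, 1.288]
wrist_force: [3.4, 1.7, 4.3]
finger_gap: 29.2
finger_force: 16.0
press tcp [-139.9  -62.5  168.9] t 10.4 F [3.4 1.7 4.3] gap 29.16786281102443 rot [ 3.141 -0.     1.288]
clock: 10.9
eef_pos: [566.4, -56.6, 93.8]
eef_rot: [3.142, -0.0, 1.29]
wrist_force: [5.3, -3.6, -3.6]
finger_gap: 29.2
finger_force: 16.0
press tcp [-98.3 -62.6  93.8] t 10.9 F [ 5.3 -3.6 -3.6] gap 29.184209788310213 rot [ 3.142 -0.     1.29 ]
```

View pics/s5.png

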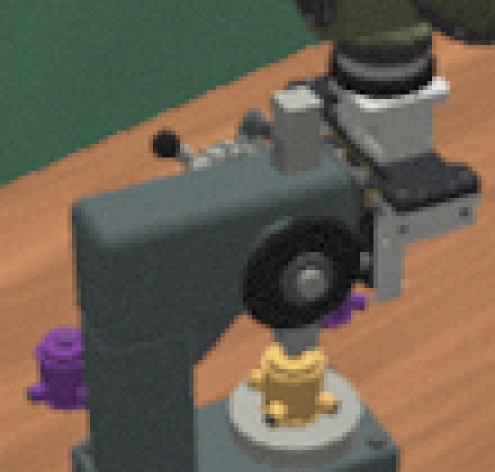

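Ram top at (297,94), and its lower end now looks close to the boss at about (297,348).

```bash
python3 ram.py 297 94;python3 ram.py 297 73;  python3 -m creep '[[-1,[-1.35,0,-1.64],0],[-1,[-2.48,0,-3.44],0],[-1,[-3.38,0,-5.36],0],[-1,[-4.03,0,-7.38],0],[-1,[-4.43,0,-9.47],0],[-1,[-4.56,0,-11.59],0],[-1,[-4.43,0,-13.71],0],[-1,[-4.03,0,-15.79],0],[-1,[-3.38,0,-17.81],0],[-1,[-2.48,0,-19.74],0],[-1,[-1.35,0,-21.53],0],[-1,[0,0,-23.18],0]]'
python3 go.py
```

```text
[245.61111111 140.5       ] [108.39603678]
[245.61111111 135.83333333] [123.85274843]
clock: 12.15
eef_pos: [566.0, -57.8, 327.7]
eef_rot: [3.141, 0.0, 1.288]
wrist_force: [9.2, -2.2, -5.4]
finger_gap: 29.0
finger_force: 16.0
press tcp [-99.6 -62.5 327.7] t 12.15 F [ 9.2 -2.2 -5.4] gap 29.01879613996167 rot [3.141 0.    1.288]
```

```bash
cat > st.py <<'E'
# st.py LIMIT : print lever angle, resisting force; exit 1 if force over LIMIT
import sys
from h import *
v=np.load('v.npy'); s=manip.read_state(); c,n=np.cos(v[2]),np.sin(v[2])
d=s['eef_pos']-[v[0],v[1],0]; F=s['wrist_force']
x=c*d[0]+n*d[1]; l=np.arctan2(d[2]+5-215,25.5-x); fx=c*F[0]+n*F[1]
t=fx*np.sin(l)+F[2]*np.cos(l)
print('l %.3f rad %.1f Ft %.1f Frad %.1f Fy %.1f gap %.1f t %.2f'%(l,np.hypot(d[2]-210,25.5-x),t,fx*np.cos(l)-F[2]*np.sin(l),-n*F[0]+c*F[1],s['finger_gap'],s['clock']))
sys.exit(t>float(sys.argv[1]))
E
python3 st.py 13; python3 - <<'E'
import numpy as np
k=lambda l:np.array([-17*np.cos(l),-17*np.sin(l)])
print([(k(l)-k(.755)).round(2).tolist() for l in (.68,.6,.52,.44,.36,.28)])
for c in (.28,.18,.08,-.02,-.12,-.22,-.32,-.42,-.52): print(c,[(k(c-d)-k(c)).round(2).tolist() for d in (.02,.05,.10)])
E
```

```text
l 0.755 rad 171.8 Ft -3.7 Frad 4.0 Fy -9.4 gap 29.0 t 12.15
[[-0.84, 0.96], [-1.65, 2.05], [-2.37, 3.2], [-3.0, 4.41], [-3.53, 5.66], [-3.96, 6.95]]
0.28 [[-0.09, 0.33], [-0.21, 0.82], [-0.39, 1.65]]
0.18 [[-0.06, 0.34], [-0.13, 0.84], [-0.22, 1.68]]
0.08 [[-0.02, 0.34], [-0.05, 0.85], [-0.05, 1.7]]
-0.02 [[0.01, 0.34], [0.04, 0.85], [0.12, 1.7]]
-0.12 [[0.04, 0.34], [0.12, 0.84], [0.29, 1.67]]
-0.22 [[0.08, 0.33], [0.21, 0.82], [0.45, 1.64]]
-0.32 [[0.11, 0.32], [0.29, 0.8], [0.61, 1.58]]
-0.42 [[0.14, 0.31], [0.37, 0.77], [0.77, 1.52]]
-0.52 [[0.17, 0.29], [0.44, 0.73], [0.92, 1.43]]False
```

```bash
python3 -m creep '[[-1,[-0.84,0.1,0.96],0],[-1,[-1.65,0.1,2.05],0],[-1,[-2.37,0.1,3.2],0],[-1,[-3.0,0.1,4.41],0],[-1,[-3.53,0.1,5.66],0],[-1,[-3.96,0.1,6.95],0]]' >/dev/null; python3 st.py 8 && python3 -m creep '[[-1,[-0.21,0,0.82],0],[-1,[-0.39,0,1.65],0]]' >/dev/null; python3 st.py 8 && python3 -m creep '[[-1,[-0.13,0,0.84],0],[-1,[-0.22,0,1.68],0]]' >/dev/null; python3 st.py 8
```

```text
l 0.278 rad 171.2 Ft 4.7 Frad 2.5 Fy 4.4 gap 29.2 t 12.75
l 0.278 rad 171.2 Ft 4.7 Frad 2.5 Fy 4.4 gap 29.2 t 12.75
l 0.278 rad 171.2 Ft 4.7 Frad 2.5 Fy 4.4 gap 29.2 t 12.75False
False
False
```

```bash
sed -i 's/sys.exit(t>float(sys.argv\[1\]))/sys.exit(int(t>float(sys.argv[1])))/' st.py; python3 st.py 8 && python3 -m creep '[[-1,[-0.21,0,0.82],0],[-1,[-0.39,0,1.65],0]]' >/dev/null; python3 st.py 8 && python3 -m creep '[[-1,[-0.13,0,0.84],0],[-1,[-0.22,0,1.68],0]]' >/dev/null; python3 st.py 8
```

```text
l 0.278 rad 171.2 Ft 4.7 Frad 2.5 Fy 4.4 gap 29.2 t 12.75
l 0.181 rad 171.3 Ft 7.2 Frad 0.4 Fy 8.0 gap 29.2 t 12.95
l 0.083 rad 171.3 Ft 7.3 Frad 2.0 Fy 8.7 gap 29.3 t 13.15
```

```bash
python3 -m creep '[[-1,[-0.02,-0.05,0.43],0],[-1,[-0.05,-0.1,0.85],0]]' >/dev/null; python3 st.py 13 && python3 -m creep '[[-1,[0,0,0.43],0],[-1,[0.01,0,0.85],0]]' >/dev/null; python3 st.py 13 && python3 -m creep '[[-1,[0.02,0,0.43],0],[-1,[0.04,0,0.85],0]]' >/dev/null; python3 st.py 13
```

```text
l 0.036 rad 171.4 Ft 6.9 Frad 1.2 Fy -1.0 gap 29.1 t 13.35
l -0.013 rad 171.3 Ft 7.5 Frad -1.1 Fy 2.7 gap 29.2 t 13.55
l -0.063 rad 171.2 Ft 6.1 Frad 0.2 Fy 2.4 gap 29.1 t 13.75
```

```bash
python3 -m creep '[[-1,[0.04,0,0.43],0],[-1,[0.09,0,0.85],0]]' >/dev/null; python3 st.py 13 && python3 -m creep '[[-1,[0.06,0,0.42],0],[-1,[0.13,0,0.84],0]]' >/dev/null; python3 st.py 13 && python3 -m creep '[[-1,[0.08,0,0.42],0],[-1,[0.17,0,0.83],0]]' >/dev/null; python3 st.py 13
```

```text
l -0.113 rad 171.1 Ft 6.7 Frad 1.0 Fy 2.1 gap 29.1 t 13.95
l -0.163 rad 171.0 Ft 7.2 Frad 0.6 Fy 2.1 gap 28.7 t 14.15
l -0.212 rad 170.9 Ft 7.0 Frad 1.1 Fy 2.2 gap 29.3 t 14.35
```

```bash
cat > tm.py <<'E'
import sys
from fit import *
v=np.load('v.npy')
im=np.mean([manip.camera('side').astype(float) for _ in range(2)],0)
cv2.imwrite('pics/'+sys.argv[1]+'.png',im[:,:,::-1].astype(np.uint8))
def edge(I):  # row profile of the ram around its axis column; top edge of the front face
    return cv2.resize(I[:,241:250].astype(np.float32).mean((1,2))[125:165,None],(1,400),interpolation=cv2.INTER_CUBIC)[:,0]
a=edge(cv2.imread('pics/raw5s.png'));b=edge(im)
print(edge(cv2.imread('pics/raw5s.png'))[::10].round(),edge(im)[::10].round())
print(proj(ps,pw(v,[0,0,308])),proj(ps,pw(v,[0,0,298])))
E
python3 tm.py raw6s
```

```text
[ 72.  72.  73.  74.  74.  78.  90. 101. 112. 123. 129. 130. 124.  98.
  95. 142. 179. 183. 170. 136.  99.  90.  92.  92.  93.  93.  90.  89.
  88.  87.  89.  89.  88.  94. 104. 106. 102.  93.  83.  73.] [ 77.  76.  76.  76.  75.  78.  90. 102. 113. 124. 129. 130. 129. 129.
 130. 129. 130. 147. 172. 183. 179. 157. 117.  92.  91.  93.  93.  93.
  91.  89.  89.  88.  90.  97. 105. 107. 102.  94.  84.  73.]
[[245.68971255 140.61915142]] [[245.67168951 143.60096066]]
```

```bash
m(){ python3 st.py 11.5; }; 
m && python3 -m creep '[[-1,[0.05,0,0.2],0]]' >/dev/null; m && python3 -m creep '[[-1,[0.05,0,0.2],0]]' >/dev/null; m && python3 -m creep '[[-1,[0.05,0,0.2],0]]' >/dev/null; m && python3 -m creep '[[-1,[0.05,0,0.19],0]]' >/dev/null; m && python3 -m creep '[[-1,[0.05,0,0.19],0]]' >/dev/null; m && python3 -m creep '[[-1,[0.06,0,0.19],0]]' >/dev/null; m && python3 -m creep '[[-1,[0.06,0,0.19],0]]' >/dev/null; m && python3 -m creep '[[-1,[0.06,0,0.19],0]]' >/dev/null; m
```

```text
l -0.215 rad 170.9 Ft 1.5 Frad 0.2 Fy -0.0 gap 28.8 t 14.45
l -0.224 rad 170.9 Ft 7.1 Frad 0.4 Fy 1.9 gap 28.9 t 14.55
l -0.236 rad 170.8 Ft 7.2 Frad 0.5 Fy 1.0 gap 29.0 t 14.65
l -0.248 rad 170.8 Ft 8.6 Frad 1.0 Fy 2.2 gap 29.2 t 14.75
l -0.260 rad 170.8 Ft 6.7 Frad 1.2 Fy 1.5 gap 28.8 t 14.85
l -0.271 rad 170.8 Ft 6.9 Frad 1.6 Fy 1.4 gap 29.0 t 14.95
l -0.283 rad 170.8 Ft 7.5 Frad 1.2 Fy 1.6 gap 29.0 t 15.05
l -0.295 rad 170.8 Ft 7.1 Frad 0.8 Fy 1.9 gap 29.0 t 15.15
l -0.306 rad 170.7 Ft 7.4 Frad 1.9 Fy 1.4 gap 29.1 t 15.25
```

```bash
m(){ python3 st.py 11.5; }; 
m && python3 -m creep '[[-1,[0.06,0,0.19],0]]' >/dev/null; m && python3 -m creep '[[-1,[0.06,0,0.19],0]]' >/dev/null; m && python3 -m creep '[[-1,[0.06,0,0.19],0]]' >/dev/null; m && python3 -m creep '[[-1,[0.07,0,0.19],0]]' >/dev/null; m && python3 -m creep '[[-1,[0.07,0,0.19],0]]' >/dev/null; m && python3 -m creep '[[-1,[0.07,0,0.19],0]]' >/dev/null; m && python3 -m creep '[[-1,[0.07,0,0.19],0]]' >/dev/null; m && python3 -m creep '[[-1,[0.08,0,0.18],0]]' >/dev/null;  m && python3 -m creep '[[-1,[0.08,0,0.18],0]]' >/dev/null; m && python3 -m creep '[[-1,[0.08,0,0.18],0]]' >/dev/null; m; python3 tm.py raw7s
```

```text
l -0.306 rad 170.7 Ft 7.4 Frad 1.9 Fy 1.4 gap 29.1 t 15.25
l -0.318 rad 170.7 Ft 6.9 Frad 1.8 Fy 2.2 gap 29.1 t 15.35
l -0.329 rad 170.7 Ft 8.0 Frad 2.0 Fy 2.7 gap 28.9 t 15.45
l -0.341 rad 170.7 Ft 8.7 Frad 3.1 Fy 3.1 gap 29.1 t 15.55
l -0.352 rad 170.7 Ft 9.6 Frad 2.6 Fy 3.9 gap 28.7 t 15.65
l -0.364 rad 170.7 Ft 9.4 Frad 2.9 Fy 3.7 gap 28.7 t 15.75
l -0.375 rad 170.7 Ft 12.1 Frad 3.4 Fy 3.2 gap 28.9 t 15.85
l -0.375 rad 170.7 Ft 12.1 Frad 3.4 Fy 3.2 gap 28.9 t 15.85
l -0.375 rad 170.7 Ft 12.1 Frad 3.4 Fy 3.2 gap 28.9 t 15.85
l -0.375 rad 170.7 Ft 12.1 Frad 3.4 Fy 3.2 gap 28.9 t 15.85
l -0.375 rad 170.7 Ft 12.1 Frad 3.4 Fy 3.2 gap 28.9 t 15.85
[ 72.  72.  73.  74.  74.  78.  90. 101. 112. 123. 129. 130. 124.  98.
  95. 142. 179. 183. 170. 136.  99.  90.  92.  92.  93.  93.  90.  89.
  88.  87.  89.  89.  88.  94. 104. 106. 102.  93.  83.  73.] [ 76.  76.  76.  76.  74.  79.  91. 101. 112. 124. 129. 130. 129. 129.
 129. 129. 128. 138. 165. 183. 182. 169. 135.  98.  90.  93.  94.  94.
  93.  90.  89.  89.  90.  98. 106. 107. 102.  94.  84.  72.]
[[245.68971255 140.61915142]] [[245.67168951 143.60096066]]
```

```bash
m(){ python3 st.py 14.5; }; 
m && python3 -m creep '[[-1,[0.04,0,0.09],0]]' >/dev/null; m && python3 -m creep '[[-1,[0.04,0,0.09],0]]' >/dev/null; m && python3 -m creep '[[-1,[0.04,0,0.09],0]]' >/dev/null; m && python3 -m creep '[[-1,[0.04,0,0.09],0]]' >/dev/null; m && python3 -m creep '[[-1,[0.04,0,0.09],0]]' >/dev/null; m && python3 -m creep '[[-1,[0.04,0,0.09],0]]' >/dev/null; m
```

```text
l -0.377 rad 170.7 Ft 7.4 Frad 3.0 Fy 2.4 gap 28.5 t 15.95
l -0.381 rad 170.7 Ft 12.3 Frad 4.0 Fy 3.8 gap 29.0 t 16.05
l -0.386 rad 170.7 Ft 12.3 Frad 3.5 Fy 4.3 gap 28.9 t 16.15
l -0.392 rad 170.7 Ft 11.3 Frad 1.7 Fy 3.9 gap 29.1 t 16.25
l -0.397 rad 170.6 Ft 12.8 Frad 3.1 Fy 4.5 gap 29.1 t 16.35
l -0.403 rad 170.6 Ft 12.0 Frad 3.5 Fy 3.7 gap 28.6 t 16.45
l -0.408 rad 170.6 Ft 12.8 Frad 3.2 Fy 4.3 gap 28.8 t 16.55
```

The force has levelled off at 12 N, so the plate is now sliding after contact at about -0.36. At least 5.5 mm was needed from there, so going down to -0.72 is still safe.

```bash
python3 -m creep '[[-1,[0.38,0,0.8],0],[-1,[0.8,0,1.57],0],[-1,[1.2,0,2.2],0]]' >/dev/null; python3 st.py 14.5 && python3 -m creep '[[-1,[0.45,0,0.69],0],[-1,[0.95,0,1.36],0],[-1,[1.47,0,2],0]]' >/dev/null; python3 st.py 15
python3 - <<'E'
import numpy as np
k=lambda l:np.array([-17*np.cos(l),-17*np.sin(l)])
for a,b,n in((-.71,.75,12),(.75,.2,6)):print([(k(l)-k(a)).round(2).tolist() for l in np.linspace(a,b,n+1)[1:]])
E
```

```text
l -0.554 rad 170.2 Ft 21.0 Frad 6.1 Fy 7.4 gap 29.1 t 16.85
l -0.554 rad 170.2 Ft 21.0 Frad 6.1 Fy 7.4 gap 29.1 t 16.85
[[-1.25, -1.65], [-2.29, -3.43], [-3.11, -5.33], [-3.69, -7.32], [-4.02, -9.36], [-4.1, -11.42], [-3.94, -13.48], [-3.52, -15.51], [-2.86, -17.47], [-1.97, -19.33], [-0.86, -21.07], [0.45, -22.67]]
[[-1.01, 1.19], [-1.9, 2.46], [-2.68, 3.81], [-3.33, 5.23], [-3.84, 6.7], [-4.22, 8.21]]
```

```bash
python3 -m creep '[[-1,[0,0,0],0]]' >/dev/null; python3 st.py 14.5;python3 -m creep '[[-1,[0,0,0],0]]' >/dev/null; python3 st.py 14.5 && python3 -m creep '[[-1,[0.05,0,0.09],0]]' >/dev/null; python3 st.py 14.5 && python3 -m creep '[[-1,[0.05,0,0.09],0]]' >/dev/null; python3 st.py 14.5;  python3 tm.py raw8s
```

```text
l -0.557 rad 170.0 Ft 14.6 Frad 4.3 Fy 4.9 gap 28.6 t 16.95
l -0.555 rad 170.0 Ft 13.3 Frad 5.7 Fy 5.8 gap 29.1 t 17.05
l -0.558 rad 170.1 Ft 19.3 Frad 7.8 Fy 7.8 gap 29.2 t 17.15
l -0.558 rad 170.1 Ft 19.3 Frad 7.8 Fy 7.8 gap 29.2 t 17.15
[ 72.  72.  73.  74.  74.  78.  90. 101. 112. 123. 129. 130. 124.  98.
  95. 142. 179. 183. 170. 136.  99.  90.  92.  92.  93.  93.  90.  89.
  88.  87.  89.  89.  88.  94. 104. 106. 102.  93.  83.  73.] [ 76.  76.  76.  75.  75.  77.  82.  90. 101. 117. 126. 128. 128. 128.
 128. 128. 128. 132. 150. 174. 181. 176. 151. 112.  92.  91.  93.  93.
  93.  90.  89.  89.  89.  97. 105. 107. 101.  93.  83.  72.]
[[245.68971255 140.61915142]] [[245.67168951 143.60096066]]
```

Force is back at 19 N after moving only 0.5 mm, which is stiff. I compare the valve's appearance at the start, after stroke 2 and now.

```bash
python3 - <<'E'
from h import *
L=[]
for n in ('side0','raw5s','raw6s','raw8s'):
    I=cv2.imread(f'pics/{n}.png')[188:222,232:256]
    L.append(cv2.copyMakeBorder(cv2.resize(I,None,fx=8,fy=8,interpolation=3),0,0,0,6,0))
top=np.hstack(L)
w=manip.camera('wrist')[:,:,::-1]; w=cv2.resize(w,(410,308))
w=cv2.copyMakeBorder(w,0,0,0,top.shape[1]-410,0)
cv2.imwrite('pics/cmp9.png',np.vstack([top,w]))
E
```

```text
(no output)
```

View pics/cmp9.png

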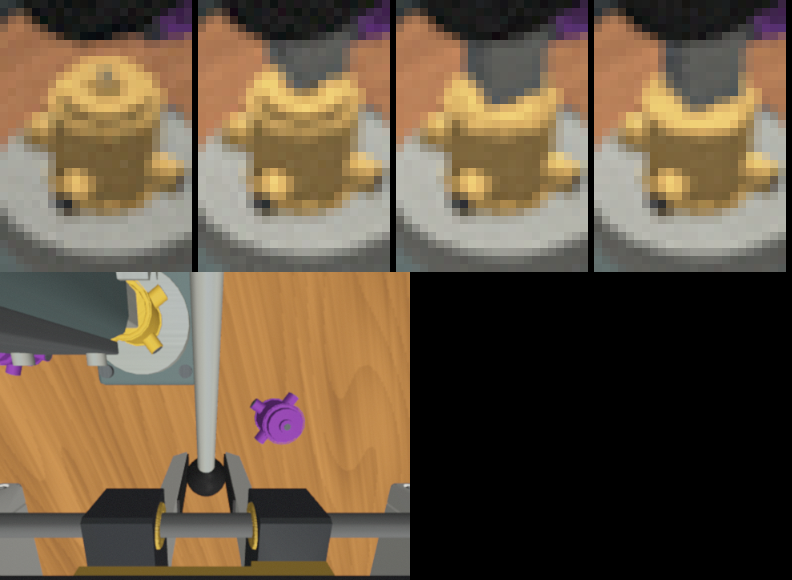

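The seam under the disc is clear at the start and after stroke 2, faint at l=-0.21 and gone now. So the plate has been moving since about l=0.2 and is near or at home. Next I check whether the ball has slipped in the fingers and where the ram really is.

```bash
python3 - <<'E'
from fit import *
v=np.load('v.npy');p=manip.camera_params('wrist')
for l in (-.35,-.4,-.45,-.5,-.55,-.6): print(l,proj(p,pw(v,knob(l)))[0].round(1))
im=np.mean([manip.camera('side').astype(float) for _ in range(4)],0);cv2.imwrite('pics/raw9s.png',im[:,:,::-1].astype(np.uint8))
def pr(n): return cv2.imread(f'pics/{n}.png')[:,241:250].astype(float).mean((1,2))
x=np.arange(125,165)
def edge(q):  # falling edge of top face, level 137, below max
    i=141+int(np.argmax(q[141:147])); 
    while q[i]>137:i+=1
    return i-1+(q[i-1]-137)/(q[i-1]-q[i])
for n in ('raw5s','raw6s','raw7s','raw8s','raw9s'): print(n,edge(pr(n)))
E
python3 st.py 99; python3 -c "
from cell import manip;s=manip.read_state();print(s['eef_pos'],s['effort'].round(1))"
```

```text
-0.35 [260.4 302.1]
-0.4 [260.2 288.2]
-0.45 [260. 275.]
-0.5 [259.9 262.4]
-0.55 [259.7 250.2]
-0.6 [259.6 238.5]
raw5s 143.51344086021504
raw6s 146.07530981887513
raw7s 146.46918123275069
raw8s 146.90200445434297
raw9s 146.89345172031076
l -0.559 rad 170.1 Ft 17.4 Frad 6.7 Fy 7.0 gap 28.8 t 17.50
[560.94087565 -76.26357504 119.84253305] [  1.3 -48.4 -28.8   0.7  -1.8   0. ]
```

```bash
python3 - <<'E'
import cv2,numpy as np
from fit import *
v=np.load('v.npy')
for n in ('side0','raw5s','raw6s','raw7s','raw8s','raw9s'):
    I=cv2.imread(f'pics/{n}.png').astype(float)
    print(n,I[194:208,239:243,1].mean(1).round().astype(int), I[194:208,244:249,1].mean(1).round().astype(int))
for z in (92,99): print(z,[proj(ps,pw(v,[18.5*np.cos(a),18.5*np.sin(a),z]))[0].round(2).tolist() for a in (0,1.57,3.14)])
E
```

```text
side0 [116 130 148 173 184 181 164 140 122 133 114  93  96  95] [120 162 170 162 148 149 178 175 125 125 128 101  90  93]
raw5s [102 104 132 177 196 196 175 149 133 143 124 102 101 102] [ 94  93  90  94 118 157 193 191 133 135 137 108 100 101]
raw6s [ 99 100  99 123 162 186 188 191 170 155 125 101 102 103] [ 96  94  93  93  92  95 124 184 202 177 140 109 100 100]
raw7s [ 99  96 100 122 154 173 188 200 190 166 125 101 103 102] [ 96  92  93  94  92  89 112 163 197 199 155 108 101 100]
raw8s [101  95  97 116 132 158 190 203 194 168 127 102 102 100] [ 95  93  92  93  92  91 100 151 195 207 161 110  99 102]
raw9s [100  94  98 117 131 158 190 204 194 168 126 101 102 102] [ 94  93  94  93  93  91  99 150 195 207 162 108  99 101]
92 [[240.11, 200.89], [247.96, 202.57], [250.53, 197.68]]
99 [[240.11, 199.16], [247.98, 200.83], [250.55, 195.96]]
```

The ram is at about 97 mm, where the plate should be home. The knob holds 17 N without moving, while sliding needed only about 12 N, so the plate is at its dead stop. I raise the lever now.

```bash
python3 - <<'E'
import numpy as np
k=lambda l:np.array([-17*np.cos(l),-17*np.sin(l)])
for a,b,n in((-.55,.66,11),):print([(k(l)-k(a)).round(2).tolist() for l in np.linspace(a,b,n+1)[1:]])
for a,b,n in((.66,-.1,8),):print([(k(l)-k(a)).round(2).tolist() for l in np.linspace(a,b,n+1)[1:]])
E
```

```text
[[-0.89, -1.64], [-1.59, -3.38], [-2.1, -5.18], [-2.4, -7.02], [-2.51, -8.89], [-2.4, -10.75], [-2.1, -12.6], [-1.59, -14.39], [-0.89, -16.13], [0.0, -17.77], [1.06, -19.31]]
[[-0.93, 1.32], [-1.73, 2.72], [-2.39, 4.2], [-2.91, 5.72], [-3.28, 7.3], [-3.5, 8.9], [-3.57, 10.51], [-3.49, 12.12]]
```

```bash
python3 -m creep '[[-1,[-0.89,0,-1.64],0],[-1,[-1.59,0,-3.38],0],[-1,[-2.1,0,-5.18],0],[-1,[-2.4,0,-7.02],0],[-1,[-2.51,0,-8.89],0],[-1,[-2.4,0,-10.75],0],[-1,[-2.1,0,-12.6],0],[-1,[-1.59,0,-14.39],0],[-1,[-0.89,0,-16.13],0],[-1,[0,0,-17.77],0],[-1,[1.06,0,-19.31],0],[-1,[1.06,0,-19.31],0]]' >/dev/null
python3 st.py 99; python3 - <<'E'
from fit import *
im=np.mean([manip.camera('side').astype(float) for _ in range(4)],0);cv2.imwrite('pics/raw10s.png',im[:,:,::-1].astype(np.uint8))
for n in ('raw9s','raw10s'):
    I=cv2.imread(f'pics/{n}.png').astype(float)
    print(n,I[194:208,239:243,1].mean(1).round().astype(int), I[194:208,244:249,1].mean(1).round().astype(int),I[140:150,241:250].mean((1,2)).round())
p=manip.camera_params('wrist');v=np.load('v.npy');print([proj(p,pw(v,knob(l)))[0].round(1) for l in (.6,.65,.7)])
print(proj(p,pw(v,[0,0,92])))
cv2.imwrite('pics/raw10w.png',manip.camera('wrist')[:,:,::-1])
E
```

```text
l 0.660 rad 167.6 Ft 1.2 Frad -3.9 Fy -1.2 gap 28.9 t 18.70
raw9s [100  94  98 117 131 158 190 204 194 168 126 101 102 102] [ 94  93  94  93  93  91  99 150 195 207 162 108  99 101] [128. 128. 137. 162. 179. 178. 167. 133.  98.  91.]
raw10s [102  98  99 121 154 168 186 199 185 159 122 102 103 102] [ 94  94  93  93  93  90 108 168 198 197 154 107  99 101] [126. 121. 143. 173. 182. 176. 153. 112.  90.  92.]
[array([259.9, 254.3]), array([260. , 251.9]), array([260.2, 248.7])]
[[207.73976938  93.67999228]]
```

```bash
python3 - <<'E'
from h import *
w=cv2.imread('pics/raw10w.png')[50:170,130:300]
L=[cv2.resize(w,(510,360),interpolation=3)]
for n in ('side0','raw10s'):
    L.append(cv2.resize(cv2.imread(f'pics/{n}.png')[190:214,234:256],(140,153),interpolation=3))
r=cv2.copyMakeBorder(np.vstack(L[1:]),0,54,4,0,0)
s=cv2.resize(cv2.imread('pics/raw10s.png')[120:220,190:290],(240,240),interpolation=3)
o=np.hstack([L[0],r]);b=cv2.copyMakeBorder(s,0,0,0,o.shape[1]-240,0)
cv2.imwrite('pics/f10.png',np.vstack([o,b]))
E
```

```text
(no output)
```

View pics/f10.png

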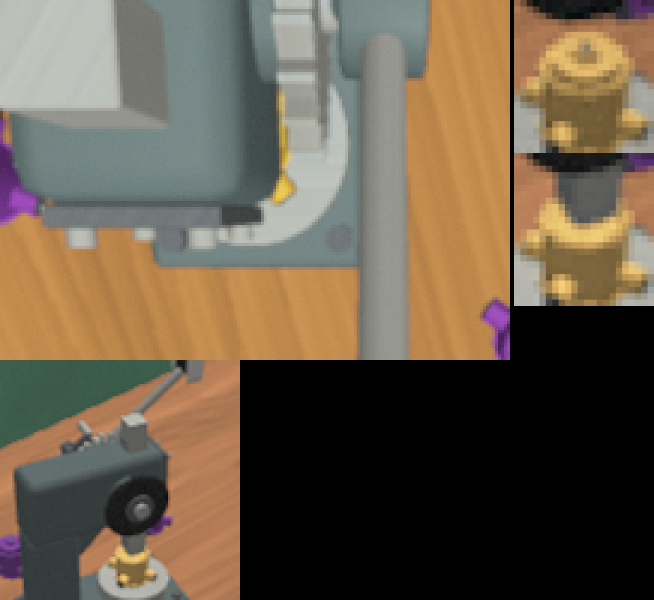

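The seam is gone and the disc looks flush, with the pawl lying on the wheel. To be sure, I make a gentle test stroke: if the plate is home, the force should rise stiffly as soon as the pawl takes up the slack.

```bash
m(){ python3 st.py 14; }; python3 -m creep '[[-1,[-0.5,0,0.65],0],[-1,[-0.93,0,1.32],0],[-1,[-1.35,0,2.02],0],[-1,[-1.73,0,2.72],0]]' >/dev/null
m && python3 -m creep '[[-1,[-0.14,0,0.27],0]]' >/dev/null; m && python3 -m creep '[[-1,[-0.13,0,0.27],0]]' >/dev/null; m && python3 -m creep '[[-1,[-0.13,0,0.27],0]]' >/dev/null; m && python3 -m creep '[[-1,[-0.12,0,0.27],0]]' >/dev/null; m && python3 -m creep '[[-1,[-0.12,0,0.28],0]]' >/dev/null; m && python3 -m creep '[[-1,[-0.11,0,0.28],0]]' >/dev/null; m && python3 -m creep '[[-1,[-0.11,0,0.28],0]]' >/dev/null; m && python3 -m creep '[[-1,[-0.11,0,0.28],0]]' >/dev/null; m && python3 -m creep '[[-1,[-0.1,0,0.28],0]]' >/dev/null; m && python3 -m creep '[[-1,[-0.1,0,0.28],0]]' >/dev/null; m && python3 -m creep '[[-1,[-0.09,0,0.28],0]]' >/dev/null; m && python3 -m creep '[[-1,[-0.09,0,0.29],0]]' >/dev/null; m && python3 -m creep '[[-1,[-0.08,0,0.29],0]]' >/dev/null; m
```

```text
l 0.463 rad 167.9 Ft 17.7 Frad -3.0 Fy -0.1 gap 28.9 t 19.35
l 0.463 rad 167.9 Ft 17.7 Frad -3.0 Fy -0.1 gap 28.9 t 19.35
l 0.463 rad 167.9 Ft 17.7 Frad -3.0 Fy -0.1 gap 28.9 t 19.35
l 0.463 rad 167.9 Ft 17.7 Frad -3.0 Fy -0.1 gap 28.9 t 19.35
l 0.463 rad 167.9 Ft 17.7 Frad -3.0 Fy -0.1 gap 28.9 t 19.35
l 0.463 rad 167.9 Ft 17.7 Frad -3.0 Fy -0.1 gap 28.9 t 19.35
l 0.463 rad 167.9 Ft 17.7 Frad -3.0 Fy -0.1 gap 28.9 t 19.35
l 0.463 rad 167.9 Ft 17.7 Frad -3.0 Fy -0.1 gap 28.9 t 19.35
l 0.463 rad 167.9 Ft 17.7 Frad -3.0 Fy -0.1 gap 28.9 t 19.35
l 0.463 rad 167.9 Ft 17.7 Frad -3.0 Fy -0.1 gap 28.9 t 19.35
l 0.463 rad 167.9 Ft 17.7 Frad -3.0 Fy -0.1 gap 28.9 t 19.35
l 0.463 rad 167.9 Ft 17.7 Frad -3.0 Fy -0.1 gap 28.9 t 19.35
l 0.463 rad 167.9 Ft 17.7 Frad -3.0 Fy -0.1 gap 28.9 t 19.35
l 0.463 rad 167.9 Ft 17.7 Frad -3.0 Fy -0.1 gap 28.9 t 19.35
```

Force climbs straight to 17.7 N as soon as the pawl grips, with no sliding at all, so the plate is home. Now I raise the lever, let go and withdraw.

```bash
python3 -m creep '[[-1,[0.38,0,-0.7],0],[-1,[0.8,0,-1.4],0],[-1,[1.23,0,-2.07],0],[-1,[1.73,0,-2.72],0],[-1,[2.03,0,-3.05],0],[-1,[2.03,0,-3.05],0],[-1,[2.03,0,-3.05],0],[0.2,[2.03,0,-3.05],0],[0.2,[2.03,0,-3.05],0],[0.2,[2.03,0,-3.05],0],[0.2,[2.03,0,-3.05],0],[0.2,[2.03,0,-3.05],0]]'
python3 st.py 99; python3 -m creep '[[0.2,[0,0,-2],0],[0.2,[0,0,-5],0],[0.2,[0,0,-8],0],[0.2,[0,0,-11],0],[0.2,[-4,0,-12],0],[0.2,[-8,0,-12],0],[0.2,[-12,0,-12],0],[0.2,[-12,0,-12],0]]'
python3 - <<'E'
from fit import *
v=np.load('v.npy');p=manip.camera_params('wrist');w=manip.camera('wrist')
for l in (.6,.65,.7,.75):print(l,proj(p,pw(v,knob(l)))[0].round(1))
d=(w.max(2)<50);d[265:]=0;n,_,st,c=cv2.connectedComponentsWithStats(d.astype(np.uint8))
print([(st[i].tolist(),c[i].round(1).tolist()) for i in range(1,n) if st[i,4]>80])
t=manip.camera('top');cv2.imwrite('pics/rawend.png',t[:,:,::-1]);a=cv2.imread('pics/top0.png')
for x,y in((130,205),(157,239),(380,215),(326,244),(230,243),(240,198)):
    b=t[y-12:y+12,x-12:x+12,::-1].astype(int);print((x,y),abs(b-a[y-12:y+12,x-12:x+12]).mean().round(1))
E
```

```text
clock: 20.55
eef_pos: [564.4, -62.7, 314.3]
eef_rot: [-3.141, -0.0, 1.289]
wrist_force: [0.5, 0.4, -0.3]
finger_gap: 55.9
finger_force: 0.0
l 0.675 rad 166.9 Ft 0.1 Frad 0.7 Fy -0.4 gap 55.9 t 20.55
clock: 21.35
eef_pos: [529.8, -181.5, 434.2]
eef_rot: [-3.141, 0.0, 1.284]
wrist_force: [-0.4, 0.9, 0.3]
finger_gap: 56.5
finger_force: 0.0
0.6 [258.8  78.4]
0.65 [258.9  71.5]
0.7 [258.9  63.8]
0.75 [258.9  55.3]
[([241, 52, 32, 34, 801], [256.8, 68.3]), ([198, 228, 17, 37, 294], [208.2, 250.3]), ([300, 228, 17, 37, 316], [306.0, 250.6])]
(130, 205) 9.2
(157, 239) 7.9
(380, 215) 30.9
(326, 244) 34.3
(230, 243) 7.8
(240, 198) 7.8
```

```bash
python3 -c "
from cell import manip
print(manip.read_state()['clock'],manip.sign_off())"
```

```text
the job is handed in; nothing more can be done
21.45 None
```

I handed the job in at 21.5 s: the pawl is in the wheel, the plate is home and looks flush (peak about 21 N read at the knob, limit 25), the lever is raised to about 0.67 rad and released, and the valve is still under the ram; the arm blocked the final view of the mallet and rotor.

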